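Hoop riveting: put the drift away and offer the rivet dolly hole-up

TASK

The hoop is punched, so change over to riveting: first stand the blue drift punch upright in the green tool pot and let go of it. Then pick up the square steel rivet dolly, find which end has the blind hole (from above both look alike), turn that end straight up to receive a rivet head, and finish while holding it so, still and in the air over the middle of the bench, 15 cm or more up, carried by the gripper alone. Leave everything else on the bench where it is.

Things in the scene. Friction and masses are not known exactly. Their poses are not given: they have to be found in the camera images.
- punch: drift punch, 200 mm long, 0.2 kg: blue square shank 13 mm thick, steel striking head at one end, slim tapered point (70 mm) at the other. Origin at mid-length on the axis; x runs along it to the head. Starts level across the block, axis 51 mm above the bench; its point end stands out 65 mm from the block, its head end 75 mm, clear underneath so that fingers can reach round it
- pot: tool pot fixed to the bench: green upright pipe, outside 58 mm across, 95 mm high, wall 4 mm (mouth 50 mm across), inner floor 6 mm above the bench, on a thin square foot 78 mm wide. Origin on its axis at bench level, z up. Starts empty. A punch stood in it, either end down, leans a little on the rim, which is fine
- block: oak punching block with a steel strap, fixed to the bench: 58 mm (x) by 90 mm (y), 45 mm high. Origin at the centre of its underside, z up; the punch lies on it roughly along its x. Fixed equipment up to 215 mm high (anvil, vise, hoop roller, staves, bin) lines the edges of the bench, beyond x = 0.68 m and y = 0.45 m either side; what lies between is the middle of the bench
- dolly: rivet dolly: square steel bar 34 x 34 mm, 74 mm long, 0.6 kg, three dark grooves round the middle. One end has a round blind hole 18 mm across, 22 mm deep; the other is solid with a tiny centre dot. Origin at the centre of the bar; z runs along it, out of the bored end. Starts lying on a long side on the bench, axis 17 mm up, hole facing any way
- hammer: ball-peen hammer lying flat, about 300 mm long, wooden handle (bystander). Origin under the head, handle towards its -x
- pliers: locking pliers lying flat, about 230 mm long, 13 mm high (bystander). Origin near the middle of its underside, jaws to +x
- rivet_tin: open red tin of rivets, 110 x 80 mm, 34 mm high (bystander). Origin at the centre of its underside
- oiler: brass oil can with a pointed spout, 72 mm across, 105 mm high (bystander). Origin at the centre of its underside
- bung: round wooden barrel bung, 56 mm across, 36 mm high (bystander). Origin at the centre of its underside
- hoop_offcut: flat offcut of steel hoop, 150 x 32 mm, 4 mm thick, lying on the bench (bystander). Origin at the centre of its underside
- pencil: flat yellow carpenter's pencil, 172 mm long, 14 mm wide, 8 mm high, lying on the bench (bystander). Origin near the middle of its underside, point to +x
There are look-alikes about, which are no part of the job. Of the things like the dolly, leave any that is turquoise; of the rest the larger one is meant. Of the things like the punch, leave any that is red; of the rest the larger one is meant.

How it is judged:
By the outcome, as a careful person would: the job done as asked, in the order asked, and still so for the second after the job is handed in, while the arm keeps its last pose, push and grip.
It also fails if it takes over 72 s, if anything falls off the work surface, if the arm or the gripper's body presses on something with over 40 N, if the wrist force passes 120 N, or if a joint passes its speed limit or range.

ROBOT

A 6-joint arm with a two-finger parallel gripper is mounted at the origin on the work surface. World frame = base frame: x ahead of the robot, y to its left, z up, the work surface at z = 0. Lengths are in m, angles in rad, forces in N, time in s.
With the tool pointing down it reaches from about 0.275 to 1 m from the base axis. Payload 8.4 kg.
Tool frame: the origin (TCP) lies at the very end of the fingers, on their centre line; the grasp point (between the pads) lies r.grip_point_offset behind it (r.grip_point_offset is the distance from the TCP to the grasp point, in m); z points along the fingers, y is the line along which they close (so a half turn about z gives the same grasp; the last joint's range is limited). The gripper opens to 85 mm and grips with 20 to 120 N. Pads are 22 mm wide; open, the fingers measure 114 mm over their backs; the gripper's body (76 mm by 85 mm) begins 54 mm behind the grasp point. The pads swing forward as they close: fully open they stand 13 mm farther back than shut.
Start: joints at [-1.34, 0.353, 1.633, -0, 1.155, -0.002], TCP at [0.144, -0.608, 0.231] pointing down, gripper open.
Joint ranges: [-2.63, 2.63], [-0.92, 2.1], [0.06, 2.66], [-1.3, 4.44], [0, 2.69], [-3.02, 3.02]. Speed limits (rad/s): [2.22, 2.22, 2.79, 3.14, 3.14, 3.14].

INTERFACE

Orientations are given as a rotation vector (axis times angle).
In Python, from workcell import r gives the robot as it stands.
- The arm moves only by the shell command python3 -m creep 'ROWS'. ROWS is JSON, a list of rows, each an object of numbers: "rx", "ry", "rz": the turn, a rotation vector about the tool's x, y, z in units of 5 degrees (1.0 is 5 degrees); "dx", "dy", "dz": the shift along the tool's x, y, z in units of 40 mm (1.0 is 40 mm); "jaw": the closure, from 0 (fully open) to 1 (shut). A call has 1 to 10 rows; each row shifts and turns the commanded pose from where the row before left it, along the tool's axes as they then stand; what a row does not reach is not made up. A row lasts 1/12 s, in which the tool goes at most 41.7 mm and 7.16 degrees, less where a joint would pass 70% of its speed; a pose out of reach is approached as far as the arm can. A call is refused whole if a number of a shift passes 1 or a number of a turn 1, either way. A call with a gripper value outside its range is refused whole. The fingers move at their own pace and stop on an object; the grip force is fixed at half the most. Time passes only in rows, so rows that do not move let the fingers close. It gives the time, the measured TCP pose, the force, the opening and the grip force at its end, in the units of the state.
- r.observe(): the state, without advancing time (a new reading comes with each control period).
- r.read_camera(name): name is "scene" or "side" or "wrist"; returns the picture (420x560x3 uint8, red, green, blue); there is no depth.
- r.camera_model(name): a dict with "vertical_fov" (degrees; the focal length in pixels is half the picture's height over the tangent of half this angle, whatever the lens; pixels are square), "cx", "cy" (the principal point, pixels), "camera_from_world" (4x4, takes a point from world to camera coordinates); the wrist camera has in their place "tool_from_camera" (4x4, takes a point from camera to tool coordinates, whose origin is the TCP and whose axes are the flange's). Camera axes: x right, y down, z forward; pixel columns grow to the right and rows downward; lengths in m; the calibration is good to about 2 mm. A picture is of the moment at which its call begins: read the wrist's pose just before it. camera_model takes no time and is no camera call.
- r.finish_job(): hands the job in; it is judged then, once.
The state is a dict: "time": time; "joints": joint angles; "joint_vel": joint speeds; "tau": joint torques, N m; "ee_pos": TCP position; "tool_rot": TCP orientation; "wrist_force": force on the tool from outside, world axes, zero at the start; "wrist_torque": the same for the moment, N m; "opening": opening from 0.0 (shut) to 1.0 (fully open); "grasp_force": force on a finger pad.
Only numpy, scipy, OpenCV 4.12 (cv2) and the standard library are available. Lean on these libraries where they do the work, as an engineer would, in place of code of your own. Each camera call takes 0.05 s, during which the arm holds its last target. There are 200 camera calls.

## Working session

There is one attempt and no reset: what is moved stays moved. The work goes in short steps, Python scripts to look and compute and a shell command to move; the robot and the scene stay as the last step left them, time stands still between calls to the robot, and variables do not carry over. Pictures are saved under pics/ and viewed, at most 10 in all, crops included, and the job is handed in when it is done.

```bash
ls; mkdir -p pics
cat > h.py <<'E'
import numpy as np, cv2
from scipy.spatial.transform import Rotation as R
from workcell import r
def snap(n,f,crop=None,s=1):
    o=r.observe(); im=r.read_camera(n)[:,:,::-1]; np.savez('pics/'+f+'.npz',p=o['ee_pos'],q=o['tool_rot'],im=im)
    show(im,f,crop,s)
def show(im,f,crop=None,s=1):
    if crop: im=im[crop[1]:crop[3],crop[0]:crop[2]]
    cv2.imwrite('pics/'+f+'.png',cv2.resize(im,None,fx=s,fy=s,interpolation=cv2.INTER_CUBIC))
def ray(n,u,v,p=None,q=None):
    m=r.camera_model(n); f=210/np.tan(np.radians(m['vertical_fov'])/2)
    d=np.array([(u-m['cx'])/f,(v-m['cy'])/f,1])
    if n=='wrist':
        T=np.eye(4);T[:3,:3]=R.from_rotvec(q).as_matrix();T[:3,3]=p;T=T@np.array(m['tool_from_camera'])
    else: T=np.linalg.inv(np.array(m['camera_from_world']))
    return T[:3,3],T[:3,:3]@d
def pt(n,u,v,z,f=None):
    p=q=None
    if n=='wrist':
        a=np.load('pics/'+f+'.npz');p,q=a['p'],a['q']
    c,d=ray(n,u,v,p,q); return (c+d*(z-c[2])/d[2]).round(4)
E
python3 - <<'E'
from h import *
snap('scene','s0',s=1.42);snap('side','d0',s=1.42)
print(r.grip_point_offset,r.observe())
for n in('scene','side','wrist'):print({k:np.round(v,3).tolist() for k,v in r.camera_model(n).items() if not isinstance(v,str)})
E
```

```text
pics
0.0187 {'time': 0.1, 'joints': array([-1.34038786e+00,  3.53581157e-01,  1.63406374e+00,  2.11742412e-05,
        1.15520699e+00, -2.36235391e-03]), 'joint_vel': array([ 0.00066497, -0.00104765, -0.0005327 , -0.00103309,  0.00012678,
        0.00214545]), 'tau': array([-2.37561007e-04, -6.06355691e+01, -3.42818499e+01,  4.32792388e-05,
        3.83614388e-03,  4.53927839e-05]), 'ee_pos': array([ 0.14410218, -0.60771648,  0.23063364]), 'tool_rot': array([-3.11909611e+00, -3.64651774e-01,  1.94747905e-04]), 'wrist_force': array([-0.0677085 , -0.47162086,  0.33252412]), 'wrist_torque': array([ 0.04273803,  0.01461858, -0.00920176]), 'grasp_force': 0.0, 'opening': 1.0000880868340258}
{'vertical_fov': 50.645, 'cx': 280.241, 'cy': 202.831, 'camera_from_world': [[-0.882, 0.471, 0.017, 0.418], [0.244, 0.489, -0.838, -0.047], [-0.403, -0.734, -0.546, 1.467], [0.0, 0.0, 0.0, 1.0]]}
{'vertical_fov': 48.663, 'cx': 283.578, 'cy': 207.877, 'camera_from_world': [[0.99, -0.144, 0.01, -0.469], [-0.102, -0.748, -0.656, 0.102], [0.102, 0.648, -0.755, 1.393], [0.0, 0.0, 0.0, 1.0]]}
{'vertical_fov': 65.78, 'cx': 276.179, 'cy': 205.045, 'tool_from_camera': [[-0.002, -0.953, -0.303, 0.077], [1.0, -0.002, -0.001, -0.001], [-0.0, -0.304, 0.953, -0.142], [0.0, 0.0, 0.0, 1.0]]}
```

View pics/s0.png

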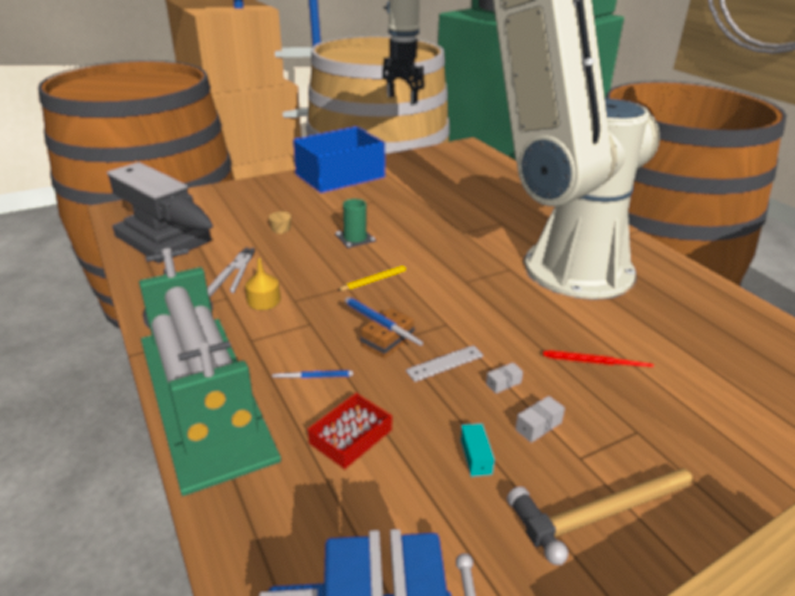

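View pics/d0.png

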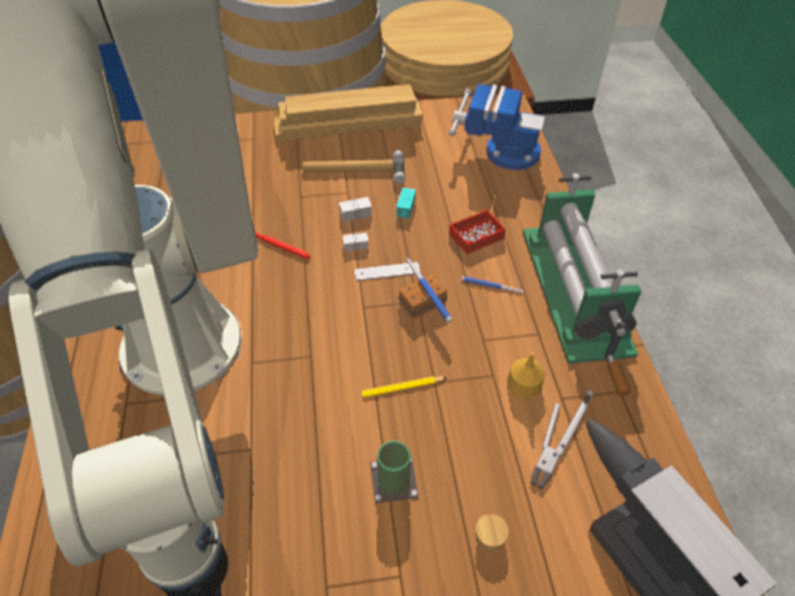

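Look-alikes. Punches: large blue on the block, scene (383,322), which is the one meant; small blue (312,375); red (597,359). Dollies: large steel (540,418), which is the one meant; small steel (504,377); turquoise (478,449). I'll measure these and check them in a close crop.

Run:
```python
from h import *
s=1.42
P=lambda n,u,v,z:print(n,u,v,pt(n,u/s,v/s,z))
print('punch ends head,tip');P('scene',347,301,.051);P('side',449,318,.051);P('scene',421,343,.051);P('side',408,262,.051)
print('pot');P('scene',355,206,.095);P('side',394,453,.095)
print('dolly');P('scene',541,411,.03);P('side',355,207,.03)
print('small');P('side',355,242,.02);print('tq');P('side',406,203,.03)
print('pencil');P('side',362,394,.004);P('side',443,380,.004)
a=np.load('pics/d0.npz')['im'];b=np.load('pics/s0.npz')['im']
A=cv2.resize(a[120:240,225:375],None,fx=4,fy=4,interpolation=2);B=cv2.resize(b[200:350,180:420][:,:],None,fx=3.2,fy=3.2,interpolation=2)
C=cv2.resize(b[205:250,235:305],None,fx=5,fy=5,interpolation=2)
D=cv2.resize(b[250:340,320:410],None,fx=4,fy=4,interpolation=2)
W=np.zeros((480,790,3),np.uint8);W[:480,:600]=A
W2=np.zeros((600,800,3),np.uint8);W2[:225,:350]=C;W2[230:590,:360]=D
W2[0:360,365:]=cv2.resize(a[125:215,240:349],None,fx=4,fy=4,interpolation=2)[:, :435]
cv2.imwrite('pics/c0.png',W2)
```

```text
punch ends head,tip
scene 347 301 [ 0.5646 -0.0459  0.051 ]
side 449 318 [ 0.5644 -0.0488  0.051 ]
scene 421 343 [0.5007 0.1366 0.051 ]
side 408 262 [0.5035 0.1232 0.051 ]
pot
scene 355 206 [ 0.4077 -0.3451  0.095 ]
side 394 453 [ 0.4053 -0.3625  0.095 ]
dolly
scene 541 411 [0.4011 0.3574 0.03  ]
side 355 207 [0.4047 0.3478 0.03  ]
small
side 355 242 [0.3932 0.2348 0.02  ]
tq
side 406 203 [0.5324 0.3458 0.03  ]
pencil
side 362 394 [ 0.3662 -0.1793  0.004 ]
side 443 380 [ 0.5319 -0.1688  0.004 ]
```

View pics/c0.png

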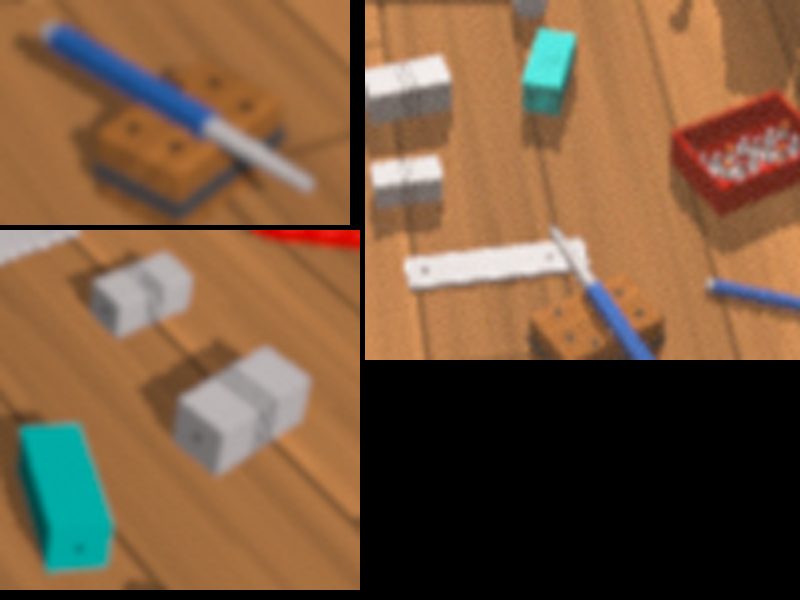

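The crop shows one large blue punch across the block: the head is at scene (347,301) and the slim point at (421,343). It also shows the large steel dolly with a tiny dot on its near face, facing +x, so the bore is probably at the −x end. I'll go above the punch.

```bash
python3 -m creep '[{"rz":-1},{"rz":-1},{"rz":-1},{"rz":-1},{"rz":-1},{"rz":-1},{"rz":-1},{"rz":-1},{"rz":-1},{"rz":-1}]'
python3 -m creep '[{"rz":-1},{"rz":-1},{"rz":-1},{"rz":-1},{"rz":-1},{"rz":-1},{"rz":-1},{"rz":-1},{"rz":-1}]'
python3 -m creep '[{"dx":0.52,"dy":0.73},{"dx":0.52,"dy":0.73},{"dx":0.52,"dy":0.73},{"dx":0.52,"dy":0.73},{"dx":0.52,"dy":0.73},{"dx":0.52,"dy":0.73},{"dx":0.52,"dy":0.73},{"dx":0.52,"dy":0.73},{"dx":0.52,"dy":0.73},{"dx":0.52,"dy":0.73}]'
python3 -m creep '[{"dx":0.52,"dy":0.73},{"dx":0.52,"dy":0.73},{"dx":0.52,"dy":0.73},{"dx":0.52,"dy":0.73},{"dx":0.52,"dy":0.73},{"dx":0.52,"dy":0.73},{"dx":0.52,"dy":0.73},{"dx":0.52,"dy":0.73},{"dx":0.52,"dy":0.73},{"dx":0.52,"dy":0.73},{"dx":0}]'
python3 - <<'E'
from h import *
o=r.observe();print(o['joints'],o['ee_pos'],R.from_rotvec(o['tool_rot']).as_matrix().round(3),o['time'])
E
```

```text
[-1.34038786e+00  3.53581157e-01  1.63406374e+00  2.11742412e-05
  1.15520699e+00 -2.36235391e-03] [ 0.14410218 -0.60771648  0.23063364] [[ 0.973  0.231 -0.   ]
 [ 0.231 -0.973  0.001]
 [ 0.    -0.001 -1.   ]] 0.1schema error: expected keys rx, ry, rz, dx, dy, dz, jaw
schema error: expected keys rx, ry, rz, dx, dy, dz, jaw
schema error: expected keys rx, ry, rz, dx, dy, dz, jaw
schema error: expected keys rx, ry, rz, dx, dy, dz, jaw
```

```bash
python3 -m creep '[{"dx":1,"dy":0.1,"dz":0,"rx":0,"ry":0,"rz":-0.95,"jaw":0},{"dx":1,"dy":0.1,"dz":0,"rx":0,"ry":0,"rz":-0.95,"jaw":0},{"dx":1,"dy":0.1,"dz":0,"rx":0,"ry":0,"rz":-0.95,"jaw":0},{"dx":1,"dy":0.1,"dz":0,"rx":0,"ry":0,"rz":-0.95,"jaw":0},{"dx":1,"dy":0.1,"dz":0,"rx":0,"ry":0,"rz":-0.95,"jaw":0},{"dx":1,"dy":0.1,"dz":0,"rx":0,"ry":0,"rz":-0.95,"jaw":0},{"dx":1,"dy":0.1,"dz":0,"rx":0,"ry":0,"rz":-0.95,"jaw":0},{"dx":1,"dy":0.1,"dz":0,"rx":0,"ry":0,"rz":-0.95,"jaw":0},{"dx":1,"dy":0.1,"dz":0,"rx":0,"ry":0,"rz":-0.95,"jaw":0},{"dx":1,"dy":0.1,"dz":0,"rx":0,"ry":0,"rz":-0.95,"jaw":0}]'
python3 - <<'E'
from h import *
o=r.observe();print(o['joints'],o['ee_pos'],R.from_rotvec(o['tool_rot']).as_matrix().round(3),o['time'])
E
```

```text
time: 0.93
ee_pos: [0.4873, -0.4173, 0.2308]
tool_rot: [-2.706, -1.596, 0.0]
wrist_force: [1.2, 0.2, 0.5]
opening: 0.999
grasp_force: 0.0
[-7.10536228e-01  3.79093618e-01  1.59602245e+00  4.63717940e-05
  1.16672688e+00 -2.05669914e-01] [ 0.48731873 -0.41732086  0.23082763] [[ 0.484  0.875 -0.   ]
 [ 0.875 -0.484  0.   ]
 [ 0.    -0.    -1.   ]] 0.9333
```

```bash
python3 -m creep '[{"dx":1,"dy":0.1,"dz":0,"rx":0,"ry":0,"rz":-0.95,"jaw":0},{"dx":1,"dy":0.1,"dz":0,"rx":0,"ry":0,"rz":-0.95,"jaw":0},{"dx":1,"dy":0.1,"dz":0,"rx":0,"ry":0,"rz":-0.95,"jaw":0},{"dx":1,"dy":0.1,"dz":0,"rx":0,"ry":0,"rz":-0.95,"jaw":0},{"dx":1,"dy":0.1,"dz":0,"rx":0,"ry":0,"rz":-0.95,"jaw":0},{"dx":1,"dy":0.1,"dz":0,"rx":0,"ry":0,"rz":-0.95,"jaw":0},{"dx":1,"dy":0.1,"dz":0,"rx":0,"ry":0,"rz":-0.95,"jaw":0},{"dx":1,"dy":0.1,"dz":0,"rx":0,"ry":0,"rz":-0.95,"jaw":0},{"dx":1,"dy":0.1,"dz":0,"rx":0,"ry":0,"rz":-0.95,"jaw":0},{"dx":1,"dy":0.1,"dz":0,"rx":0,"ry":0,"rz":-0.95,"jaw":0}]'
python3 -m creep '[{"dx":0,"dy":0,"dz":0,"rx":0,"ry":0,"rz":0,"jaw":0},{"dx":0,"dy":0,"dz":0,"rx":0,"ry":0,"rz":0,"jaw":0}]'
python3 - <<'E'
from h import *
o=r.observe();print(o['joints'],o['ee_pos'],R.from_rotvec(o['tool_rot']).as_matrix().round(3),o['time'])
snap('wrist','w1',s=1.42)
s=1.42
for n,u,v,z in(('side',525,385,.03),('side',400,290,.045)):print(pt(n,u/s,v/s,z))
E
```

```text
time: 1.77
ee_pos: [0.577, -0.0368, 0.2309]
tool_rot: [-1.834, -2.551, -0.0]
wrist_force: [0.6, 0.9, -1.2]
opening: 1.002
grasp_force: 0.0
time: 1.93
ee_pos: [0.5767, -0.0368, 0.2311]
tool_rot: [-1.834, -2.55, 0.001]
wrist_force: [0.9, -0.3, 0.8]
opening: 1.0
grasp_force: 0.0
[-6.62587794e-02  2.80674402e-01  1.73629918e+00 -1.81294309e-05
  1.12519698e+00 -3.89777749e-01] [ 0.57666449 -0.03676742  0.23109618] [[-0.318  0.948 -0.001]
 [ 0.948  0.318  0.   ]
 [ 0.    -0.001 -1.   ]] 1.9333
[ 0.6851 -0.2194  0.03  ]
[0.4746 0.0476 0.045 ]
```

View pics/w1.png

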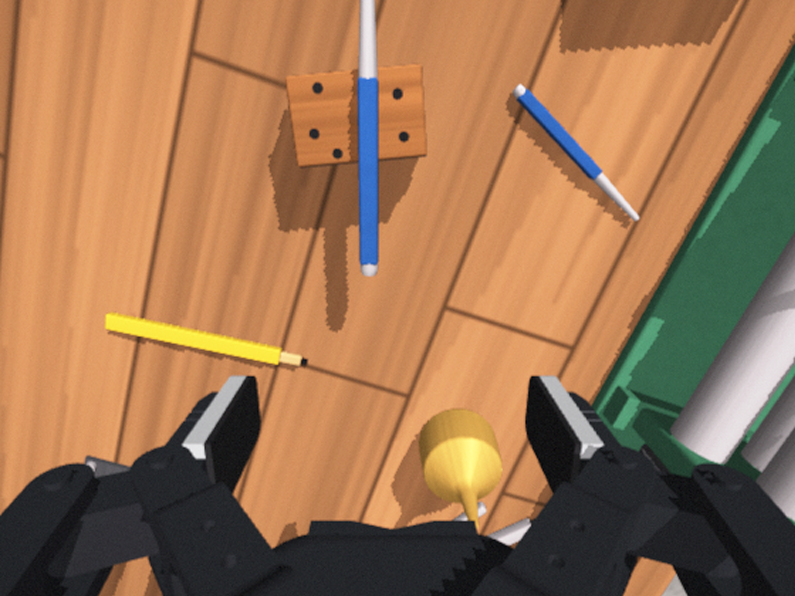

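The wrist view shows the punch shank upright in the image: head at (369,270), shank-to-point step at (368,80). So the yaw already lines up. The oiler is at (460,455).

Run:
```python
from h import *
s=1.42
for u,v,z in((369,270,.051),(369,262,.0575),(368,80,.0575),(460,450,.06)):
    p=pt('wrist',u/s,v/s,z,'w1');a=np.load('pics/w1.npz');M=R.from_rotvec(a['q']).as_matrix();print(p,(M.T@(p-a['p'])/.04).round(2))
```

```text
[ 0.5627 -0.0495  0.051 ] [-0.19 -0.43  4.5 ]
[ 0.5607 -0.0422  0.0575] [-0.   -0.42  4.34]
[0.5247 0.0697 0.0575] [ 2.94 -0.38  4.34]
[ 0.6765 -0.1662  0.06  ] [-3.86  1.34  4.28]
```

```bash
python3 -m creep '[{"dx":0.73,"dy":-0.4,"dz":0,"rx":0,"ry":0,"rz":0,"jaw":0},{"dx":0,"dy":0,"dz":0,"rx":0,"ry":1,"rz":0,"jaw":0},{"dx":0,"dy":0,"dz":0,"rx":0,"ry":1,"rz":0,"jaw":0},{"dx":0,"dy":0,"dz":0,"rx":0,"ry":1,"rz":0,"jaw":0},{"dx":0,"dy":0,"dz":0,"rx":0,"ry":1,"rz":0,"jaw":0},{"dx":-0.26,"dy":0,"dz":0.7,"rx":0,"ry":0,"rz":0,"jaw":0},{"dx":-0.26,"dy":0,"dz":0.7,"rx":0,"ry":0,"rz":0,"jaw":0},{"dx":-0.26,"dy":0,"dz":0.7,"rx":0,"ry":0,"rz":0,"jaw":0},{"dx":0,"dy":0,"dz":0,"rx":0,"ry":0,"rz":0,"jaw":0}]'
python3 - <<'E'
from h import *
o=r.observe();M=R.from_rotvec(o['tool_rot']).as_matrix();print(o['joints'],o['ee_pos'],M.round(3),o['time'])
snap('wrist','w2',s=1.42)
head=np.array([.5627,-.0495,.051]);ax=np.array([-.318,.948,0])
t=head+.030*ax-M@[0,0,-.0187]
print((M.T@(t-o['ee_pos'])/.04).round(2))
E
```

```text
time: 2.73
ee_pos: [0.5498, -0.0182, 0.1366]
tool_rot: [-1.666, -2.297, -0.288]
wrist_force: [-1.6, -0.1, -0.3]
opening: 0.997
grasp_force: 0.0
[-0.21940259  0.44917409  1.77666731  0.33002811  1.12944134 -0.70944168] [ 0.54976859 -0.01817462  0.13658685] [[-0.29   0.95  -0.114]
 [ 0.893  0.312  0.326]
 [ 0.345 -0.007 -0.939]] 2.7333
[-0.83  0.07  2.44]
```

View pics/w2.png

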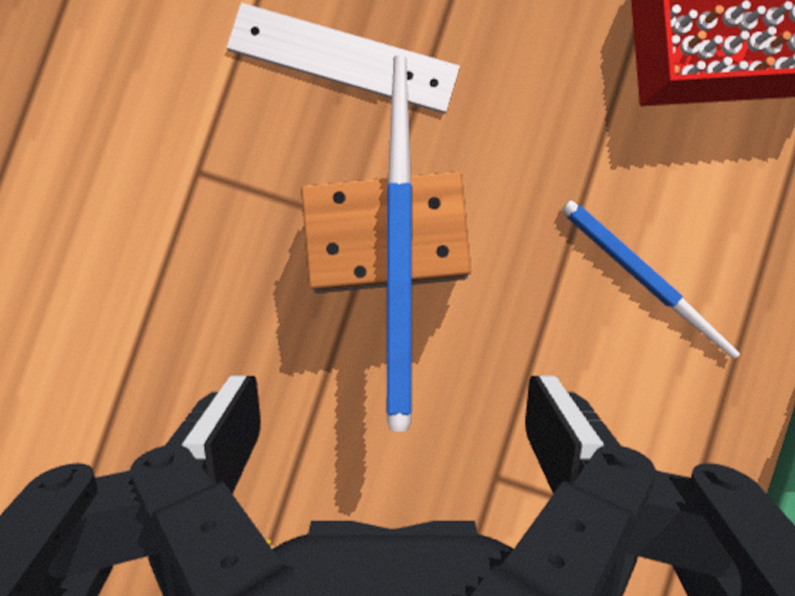

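The wrist view from 0.14 m shows the punch between the fingers at x≈399: head at y≈425, step at y≈183. I'll descend and close.

```bash
python3 -m creep '[{"dx":-0.21,"dy":0.02,"dz":0.61,"rx":0,"ry":0,"rz":0,"jaw":0},{"dx":-0.21,"dy":0.02,"dz":0.61,"rx":0,"ry":0,"rz":0,"jaw":0},{"dx":-0.21,"dy":0.02,"dz":0.61,"rx":0,"ry":0,"rz":0,"jaw":0},{"dx":-0.21,"dy":0.02,"dz":0.61,"rx":0,"ry":0,"rz":0,"jaw":0},{"dx":0,"dy":0,"dz":0,"rx":0,"ry":0,"rz":0,"jaw":0}]'
python3 -m creep '[{"dx":0,"dy":0,"dz":0,"rx":0,"ry":0,"rz":0,"jaw":1},{"dx":0,"dy":0,"dz":0,"rx":0,"ry":0,"rz":0,"jaw":1},{"dx":0,"dy":0,"dz":0,"rx":0,"ry":0,"rz":0,"jaw":1},{"dx":0,"dy":0,"dz":0,"rx":0,"ry":0,"rz":0,"jaw":1},{"dx":0,"dy":0,"dz":0,"rx":0,"ry":0,"rz":0,"jaw":1},{"dx":0,"dy":0,"dz":0,"rx":0,"ry":0,"rz":0,"jaw":1},{"dx":0,"dy":0,"dz":0,"rx":0,"ry":0,"rz":0,"jaw":1},{"dx":0,"dy":0,"dz":0,"rx":0,"ry":0,"rz":0,"jaw":1},{"dx":0,"dy":0,"dz":0,"rx":0,"ry":0,"rz":0,"jaw":1},{"dx":0,"dy":0,"dz":0,"rx":0,"ry":0,"rz":0,"jaw":1}]'
```

```text
time: 3.2
ee_pos: [0.5542, -0.0143, 0.0365]
tool_rot: [-1.665, -2.302, -0.291]
wrist_force: [-2.3, 0.9, -0.3]
opening: 1.002
grasp_force: 0.0
time: 4.03
ee_pos: [0.5558, -0.014, 0.0389]
tool_rot: [-1.665, -2.306, -0.294]
wrist_force: [0.6, -1.6, 7.0]
opening: 0.135
grasp_force: 62.4
```

The punch is gripped at 62 N. I'll fit a small kinematic model so I can choose a reachable heading over the pot.

```bash
cat > kin.py <<'E'
from h import *
from scipy.optimize import least_squares
J=[[-1.34038786,.353581157,1.63406374,0,1.15520699,-.00236],[-.710536,.3790936,1.59602,0,1.166727,-.20567],[-.0662588,.2806744,1.7362992,0,1.125197,-.389778],[-.2194026,.4491741,1.7766673,.3300281,1.1294413,-.7094417]]
P=[[.14410218,-.60771648,.23063364],[.48731873,-.41732086,.23082763],[.57666449,-.03676742,.23109618],[.54976859,-.01817462,.13658685]]
def fk(j,k=None):
    k=K if k is None else k
    Rz=lambda a:R.from_euler('z',a).as_matrix();Ry=lambda a:R.from_euler('y',a).as_matrix()
    A=Rz(j[0]);p=A@[k[0],0,k[1]];A=A@Ry(j[1]);p=p+A@[0,0,k[2]];A=A@Ry(j[2]);p=p+A@[k[4],0,k[3]]
    A=A@Rz(j[3])@Ry(j[4]);p=p+A@[0,0,k[5]];return p,A@Rz(j[5])@Rz(np.pi/2)
def fit(J,P):
    return least_squares(lambda k:np.r_[np.ravel([fk(j,k)[0]-p for j,p in zip(J,P)]),1e-4*(k-[0,.35,.45,.45,0,.25])],[0,.35,.45,.45,0,.25]).x
o=r.observe();J.append(o['joints']);P.append(o['ee_pos'])
K=fit(J,P)
lo=np.array([-2.63,-.92,.06,-1.3,0,-3.02]);hi=np.array([2.63,2.1,2.66,4.44,2.69,3.02])
def ik(p,M,j0):
    f=lambda j:np.r_[(fk(j)[0]-p)*5,(R.from_matrix(M.T@fk(j)[1]).as_rotvec())]
    s=least_squares(f,np.clip(j0,lo+.01,hi-.01),bounds=(lo,hi));return s.x,s.cost
E
python3 - <<'E'
from kin import *
print(K.round(3)); 
for j,p in zip(J,P):print(((fk(j)[0]-p)*1e3).round(1))
M0=R.from_rotvec(o['tool_rot']).as_matrix();print(M0.round(3),fk(o['joints'])[1].round(3))
pot=np.array([.406,-.354])
M70=M0@R.from_euler('y',-70,degrees=True).as_matrix()
j0=o['joints']
for yaw in(0,-30,-45,-60,-75,-90):
  M=R.from_euler('z',yaw,degrees=True).as_matrix()@M70
  for gz in(.29,.20):
    p=np.r_[pot,gz]+M@[0,0,.0187]; best=min((ik(p,M,np.array([-.3,.9,1.3,-1.2,1.5,x])) for x in(-2,-1,0,1,2)),key=lambda s:s[1])
    print(yaw,gz,best[0].round(2),'%.1e'%best[1],p.round(3))
E
```

```text
[-0.     0.297  0.568  0.494  0.056  0.348]
[-1.5 -0.4 -0. ]
[-1.  -1.1 -0. ]
[ 0.  -1.5 -0. ]
[-0.3  0.   0.1]
[ 0.1 -0.1 -0.1]
[[-0.296  0.949 -0.107]
 [ 0.892  0.314  0.325]
 [ 0.342  0.001 -0.94 ]] [[-0.296  0.949 -0.107]
 [ 0.892  0.314  0.325]
 [ 0.342  0.001 -0.94 ]]
0 0.29 [-0.34  0.01  2.26 -1.27  0.69  0.32] 5.0e-31 [ 0.411 -0.368  0.278]
0 0.2 [-0.35  0.18  2.26 -1.3   0.64  0.42] 6.8e-03 [ 0.411 -0.368  0.188]
-30 0.29 [-0.23  0.21  2.03 -1.    1.14  0.53] 3.9e-31 [ 0.403 -0.368  0.278]
-30 0.2 [-0.23  0.36  2.1  -1.1   1.04  0.74] 1.9e-29 [ 0.403 -0.368  0.188]
-45 0.29 [-0.24  0.3   1.9  -0.88  1.32  0.63] 2.6e-31 [ 0.4   -0.367  0.278]
-45 0.2 [-0.24  0.44  1.96 -0.93  1.21  0.78] 3.3e-31 [ 0.4   -0.367  0.188]
-60 0.29 [-0.28  0.39  1.77 -0.77  1.49  0.72] 4.4e-31 [ 0.396 -0.365  0.278]
-60 0.2 [-0.28  0.51  1.82 -0.78  1.37  0.84] 3.5e-26 [ 0.396 -0.365  0.188]
-75 0.29 [-0.34  0.47  1.64 -0.66  1.64  0.82] 1.5e-30 [ 0.394 -0.362  0.278]
-75 0.2 [-0.34  0.58  1.69 -0.66  1.51  0.92] 5.4e-31 [ 0.394 -0.362  0.188]
-90 0.29 [-0.4   0.54  1.52 -0.54  1.78  0.93] 6.8e-30 [ 0.392 -0.359  0.278]
-90 0.2 [-0.4   0.64  1.57 -0.53  1.65  1.01] 9.8e-30 [ 0.392 -0.359  0.188]
```

```bash
python3 -m creep '[{"dx":0.34,"dy":0,"dz":-0.9,"rx":0,"ry":0,"rz":0,"jaw":1},{"dx":0.34,"dy":0,"dz":-0.9,"rx":0,"ry":0,"rz":0,"jaw":1},{"dx":0.34,"dy":0,"dz":-0.9,"rx":0,"ry":0,"rz":0,"jaw":1},{"dx":0.34,"dy":0,"dz":-0.9,"rx":0,"ry":0,"rz":0,"jaw":1},{"dx":0.34,"dy":0,"dz":-0.9,"rx":0,"ry":0,"rz":0,"jaw":1},{"dx":0.34,"dy":0,"dz":-0.9,"rx":0,"ry":0,"rz":0,"jaw":1},{"dx":0.34,"dy":0,"dz":-0.9,"rx":0,"ry":0,"rz":0,"jaw":1}]'
```

```text
time: 4.62
ee_pos: [0.5536, -0.0108, 0.3093]
tool_rot: [-1.665, -2.305, -0.292]
wrist_force: [2.3, -0.1, -3.3]
opening: 0.139
grasp_force: 61.5
```

Run:
```python
from kin import *
print(K.round(3)); 
M0=R.from_rotvec(o['tool_rot']).as_matrix()
pot=np.array([.406,-.354])
for t in (-90,-82):
 M70=M0@R.from_euler('y',t,degrees=True).as_matrix()
 for yaw in(-30,-45,-60,-75,-90):
  M=R.from_euler('z',yaw,degrees=True).as_matrix()@M70
  for gz in(.3,.20):
    p=np.r_[pot,gz]+M@[0,0,.0187]; best=min((ik(p,M,np.array([-.3,.9,1.3,-1.2,1.5,x])) for x in(-2,-1,0,1,2)),key=lambda s:s[1])
    print(t,yaw,gz,best[0].round(2),'%.1e'%best[1],p.round(3))
M=M0@R.from_euler('y',-90,degrees=True).as_matrix();print(M.T[:,2],ik(np.array([.5536,-.0108,.3093]),M,np.array([.2,.9,1.3,-1.2,1.5,0])))
```

```text
[0.    0.297 0.567 0.494 0.057 0.347]
-90 -30 0.3 [-0.11  0.36  2.09 -1.27  1.36  0.86] 9.2e-25 [ 0.402 -0.371  0.294]
-90 -30 0.2 [-0.11  0.55  2.1  -1.3   1.31  1.06] 3.0e-04 [ 0.402 -0.371  0.194]
-90 -45 0.3 [-0.14  0.45  1.92 -1.1   1.53  0.85] 3.2e-23 [ 0.398 -0.37   0.294]
-90 -45 0.2 [-0.14  0.62  1.95 -1.12  1.44  1.03] 4.6e-31 [ 0.398 -0.37   0.194]
-90 -60 0.3 [-0.2   0.54  1.76 -0.96  1.7   0.86] 4.3e-26 [ 0.394 -0.367  0.294]
-90 -60 0.2 [-0.2   0.69  1.78 -0.95  1.6   1.  ] 2.9e-30 [ 0.394 -0.367  0.194]
-90 -75 0.3 [-0.27  0.62  1.6  -0.83  1.86  0.9 ] 5.0e-27 [ 0.391 -0.364  0.294]
-90 -75 0.2 [-0.27  0.76  1.62 -0.8   1.75  1.01] 5.8e-31 [ 0.391 -0.364  0.194]
-90 -90 0.3 [-0.35  0.7   1.46 -0.7   2.01  0.96] 7.3e-29 [ 0.389 -0.36   0.294]
-90 -90 0.2 [-0.35  0.82  1.48 -0.67  1.9   1.06] 1.4e-30 [ 0.389 -0.36   0.194]
-82 -30 0.3 [-0.15  0.28  2.07 -1.18  1.27  0.73] 1.8e-30 [ 0.403 -0.37   0.291]
-82 -30 0.2 [-0.15  0.47  2.11 -1.25  1.19  0.96] 4.6e-28 [ 0.403 -0.37   0.191]
-82 -45 0.3 [-0.18  0.38  1.91 -1.02  1.45  0.76] 3.7e-25 [ 0.399 -0.369  0.291]
-82 -45 0.2 [-0.18  0.54  1.95 -1.05  1.35  0.94] 1.3e-31 [ 0.399 -0.369  0.191]
-82 -60 0.3 [-0.23  0.47  1.76 -0.89  1.62  0.8 ] 9.4e-31 [ 0.395 -0.366  0.291]
-82 -60 0.2 [-0.23  0.62  1.8  -0.89  1.5   0.94] 6.6e-30 [ 0.395 -0.366  0.191]
-82 -75 0.3 [-0.29  0.56  1.61 -0.76  1.78  0.86] 4.1e-29 [ 0.392 -0.363  0.291]
-82 -75 0.2 [-0.29  0.69  1.65 -0.75  1.66  0.98] 4.7e-31 [ 0.392 -0.363  0.191]
-82 -90 0.3 [-0.37  0.63  1.48 -0.64  1.92  0.95] 2.2e-31 [ 0.39  -0.359  0.291]
-82 -90 0.2 [-0.37  0.75  1.51 -0.61  1.8   1.04] 2.0e-31 [ 0.39  -0.359  0.191]
[-0.939748   -0.00098665 -0.34186653] (array([ 0.58481496,  0.41733278,  1.93407766, -1.14068662,  1.50501582,
        0.81215431]), np.float64(7.266205811993493e-18))
```

```bash
python3 -m creep '[{"dx":0,"dy":0,"dz":0,"rx":0,"ry":-1,"rz":0,"jaw":1},{"dx":0,"dy":0,"dz":0,"rx":0,"ry":-1,"rz":0,"jaw":1},{"dx":0,"dy":0,"dz":0,"rx":0,"ry":-1,"rz":0,"jaw":1},{"dx":0,"dy":0,"dz":0,"rx":0,"ry":-1,"rz":0,"jaw":1},{"dx":0,"dy":0,"dz":0,"rx":0,"ry":-1,"rz":0,"jaw":1},{"dx":0,"dy":0,"dz":0,"rx":0,"ry":-1,"rz":0,"jaw":1},{"dx":0,"dy":0,"dz":0,"rx":0,"ry":-1,"rz":0,"jaw":1},{"dx":0,"dy":0,"dz":0,"rx":0,"ry":-1,"rz":0,"jaw":1},{"dx":0,"dy":0,"dz":0,"rx":0,"ry":-1,"rz":0,"jaw":1}]'
python3 -m creep '[{"dx":0,"dy":0,"dz":0,"rx":0,"ry":-1,"rz":0,"jaw":1},{"dx":0,"dy":0,"dz":0,"rx":0,"ry":-1,"rz":0,"jaw":1},{"dx":0,"dy":0,"dz":0,"rx":0,"ry":-1,"rz":0,"jaw":1},{"dx":0,"dy":0,"dz":0,"rx":0,"ry":-1,"rz":0,"jaw":1},{"dx":0,"dy":0,"dz":0,"rx":0,"ry":-1,"rz":0,"jaw":1},{"dx":0,"dy":0,"dz":0,"rx":0,"ry":-1,"rz":0,"jaw":1},{"dx":0,"dy":0,"dz":0,"rx":0,"ry":-1,"rz":0,"jaw":1},{"dx":0,"dy":0,"dz":0,"rx":0,"ry":-1,"rz":0,"jaw":1},{"dx":0,"dy":0,"dz":0,"rx":0,"ry":-1,"rz":0,"jaw":1},{"dx":0,"dy":0,"dz":0,"rx":0,"ry":0,"rz":0,"jaw":1}]'
python3 - <<'E'
from kin import *
M=R.from_rotvec(o['tool_rot']).as_matrix();print(o['joints'].round(2),M.round(3))
E
```

```text
time: 5.37
ee_pos: [0.5542, -0.0106, 0.308]
tool_rot: [1.616, 2.239, -0.36]
wrist_force: [0.2, -0.3, -1.6]
opening: 0.137
grasp_force: 61.5
time: 6.2
ee_pos: [0.5532, -0.0104, 0.3048]
tool_rot: [1.171, 1.632, -0.831]
wrist_force: [0.7, -1.1, -2.9]
opening: 0.129
grasp_force: 61.6
[ 0.58  0.42  1.94 -1.15  1.5   0.81] [[-0.113  0.949  0.296]
 [ 0.319  0.316 -0.893]
 [-0.941 -0.006 -0.338]]
```

```bash
python3 -m creep '[{"dx":0,"dy":0,"dz":0,"rx":0.94,"ry":0,"rz":0.34,"jaw":1},{"dx":0,"dy":0,"dz":0,"rx":0.94,"ry":0,"rz":0.34,"jaw":1},{"dx":0,"dy":0,"dz":0,"rx":0.94,"ry":0,"rz":0.34,"jaw":1},{"dx":0,"dy":0,"dz":0,"rx":0.94,"ry":0,"rz":0.34,"jaw":1},{"dx":0,"dy":0,"dz":0,"rx":0.94,"ry":0,"rz":0.34,"jaw":1},{"dx":0,"dy":0,"dz":0,"rx":0.94,"ry":0,"rz":0.34,"jaw":1}]'
python3 -m creep '[{"dx":0,"dy":0,"dz":0,"rx":0.94,"ry":0,"rz":0.34,"jaw":1},{"dx":0,"dy":0,"dz":0,"rx":0.94,"ry":0,"rz":0.34,"jaw":1},{"dx":0,"dy":0,"dz":0,"rx":0.94,"ry":0,"rz":0.34,"jaw":1},{"dx":0,"dy":0,"dz":0,"rx":0.94,"ry":0,"rz":0.34,"jaw":1},{"dx":0,"dy":0,"dz":0,"rx":0.94,"ry":0,"rz":0.34,"jaw":1},{"dx":0,"dy":0,"dz":0,"rx":0.94,"ry":0,"rz":0.34,"jaw":1},{"dx":0,"dy":0,"dz":0,"rx":0,"ry":0,"rz":0,"jaw":1}]'
python3 - <<'E'
from kin import *
M=R.from_rotvec(o['tool_rot']).as_matrix();print(o['joints'].round(2),M.round(3),o['ee_pos'])
g=np.array([.406,-.354,.311]);d=g+M@[0,0,.0187]-o['ee_pos'];print((M.T@d/.04).round(2),d)
# refine pot by green ellipse of the rim: print green blob bounding boxes in both cameras
for n in('scene','side'):
    im=r.read_camera(n); h=cv2.cvtColor(im,cv2.COLOR_RGB2HSV)
    m=cv2.inRange(h,(40,60,20),(90,255,255)); c,l,st,ce=cv2.connectedComponentsWithStats(m)
    print(n,[(s.tolist()) for s in st[1:] if s[4]>100])
E
```

```text
time: 6.7
ee_pos: [0.5546, -0.0105, 0.3077]
tool_rot: [1.641, 1.334, -1.146]
wrist_force: [-0.6, -0.6, -1.7]
opening: 0.138
grasp_force: 61.6
time: 7.28
ee_pos: [0.5555, -0.0127, 0.3074]
tool_rot: [2.059, 0.919, -1.438]
wrist_force: [-0.2, 0.2, -2.0]
opening: 0.137
grasp_force: 61.7
[ 0.28  0.76  1.29 -0.63  2.15  0.98] [[ 0.229  0.743 -0.629]
 [ 0.258 -0.669 -0.697]
 [-0.938 -0.003 -0.345]] [ 0.55553039 -0.01265671  0.3073981 ]
[-3.15  2.93  8.73] [-0.16128936 -0.35437113 -0.00285502]
scene [[315, 0, 99, 129, 7040], [253, 141, 5, 29, 125], [242, 147, 6, 23, 104], [98, 189, 50, 41, 961], [100, 236, 98, 113, 5307], [325, 298, 23, 38, 658]]
side [[465, 0, 95, 132, 7089], [279, 132, 14, 21, 208], [369, 133, 82, 122, 2830], [432, 233, 17, 20, 192], [266, 311, 23, 37, 629]]
```

```bash
python3 -m creep '[{"dx":-0.31,"dy":0.29,"dz":0.87,"rx":0,"ry":0,"rz":0,"jaw":1},{"dx":-0.31,"dy":0.29,"dz":0.87,"rx":0,"ry":0,"rz":0,"jaw":1},{"dx":-0.31,"dy":0.29,"dz":0.87,"rx":0,"ry":0,"rz":0,"jaw":1},{"dx":-0.31,"dy":0.29,"dz":0.87,"rx":0,"ry":0,"rz":0,"jaw":1},{"dx":-0.31,"dy":0.29,"dz":0.87,"rx":0,"ry":0,"rz":0,"jaw":1},{"dx":-0.31,"dy":0.29,"dz":0.87,"rx":0,"ry":0,"rz":0,"jaw":1},{"dx":-0.31,"dy":0.29,"dz":0.87,"rx":0,"ry":0,"rz":0,"jaw":1},{"dx":-0.31,"dy":0.29,"dz":0.87,"rx":0,"ry":0,"rz":0,"jaw":1},{"dx":-0.31,"dy":0.29,"dz":0.87,"rx":0,"ry":0,"rz":0,"jaw":1}]'
python3 -m creep '[{"dx":-0.36,"dy":0.3,"dz":0.87,"rx":0,"ry":0,"rz":0,"jaw":1},{"dx":0,"dy":0,"dz":0,"rx":0,"ry":0,"rz":0,"jaw":1},{"dx":0,"dy":0,"dz":0,"rx":0,"ry":0,"rz":0,"jaw":1}]'
python3 - <<'E'
from kin import *
M=R.from_rotvec(o['tool_rot']).as_matrix();print(o['joints'].round(2),M.round(3),o['ee_pos'])
snap('wrist','w3');snap('side','d3');snap('scene','s3')
L=lambda f:np.load('pics/'+f+'.npz')['im']
W=np.zeros((600,800,3),np.uint8);W[:300,:400]=cv2.resize(L('w3'),(400,300),interpolation=3)
W[:600,400:]=cv2.resize(L('d3')[240:360,230:310],(400,600),interpolation=2)
W[300:,:400]=cv2.resize(L('s3')[80:185,190:330],(400,300),interpolation=2)
cv2.imwrite('pics/c3.png',W)
E
```

```text
time: 8.13
ee_pos: [0.4106, -0.3294, 0.306]
tool_rot: [2.048, 0.928, -1.435]
wrist_force: [0.4, 0.2, -1.5]
opening: 0.138
grasp_force: 61.7
time: 8.38
ee_pos: [0.394, -0.3653, 0.3078]
tool_rot: [2.051, 0.924, -1.437]
wrist_force: [-0.5, 0.3, -1.9]
opening: 0.137
grasp_force: 61.6
[-0.2   0.52  1.75 -0.97  1.71  0.83] [[ 0.225  0.748 -0.625]
 [ 0.258 -0.664 -0.702]
 [-0.94  -0.003 -0.342]] [ 0.39399956 -0.3653442   0.30780155]
```

View pics/c3.png

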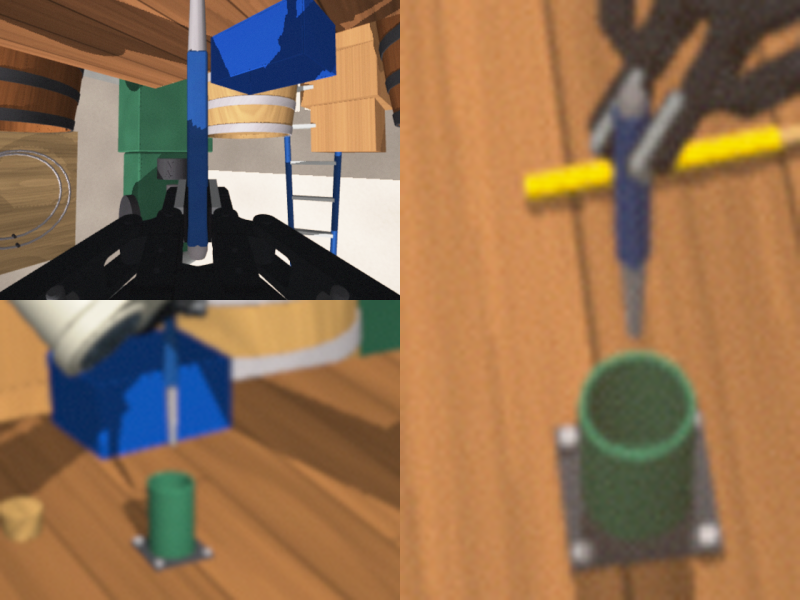

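The views show the punch hanging upright, point down. In the side crop the tip is at (635,333) and the pot mouth centre at (637,405). In the scene crop the tip is at (172,443) and the mouth at (171,483). I'll triangulate both.

Run:
```python
from h import *
def tri(a,b):
    f=lambda X:np.r_[[ (lambda d:np.linalg.norm(np.cross(X-c,d/np.linalg.norm(d))) )(d) for c,d in (a,b)]]
    A=np.zeros((3,3));B=np.zeros(3)
    for c,d in(a,b):
        d=d/np.linalg.norm(d);Q=np.eye(3)-np.outer(d,d);A+=Q;B+=Q@c
    return np.linalg.solve(A,B).round(4)
pot=tri(ray('scene',249.9,144),ray('side',277.4,321));tip=tri(ray('scene',250.2,130),ray('side',277,306.6))
print(pot,tip,pt('side',277.4,321,.095),pt('scene',249.9,144,.095))
o=r.observe();M=R.from_rotvec(o['tool_rot']).as_matrix();a=M@[-.94,0,-.342]
g=o['ee_pos']-M@[0,0,.0187];print('grip',g,'tip by kin',g-.17*np.array([0,0,1]))
print(pt('side',277,306.6,.138),pt('scene',250.2,130,.138))
```

```text
[ 0.4024 -0.3638  0.0894] [ 0.4033 -0.3555  0.1448] [ 0.4045 -0.3677  0.095 ] [ 0.4045 -0.3529  0.095 ]
grip [ 0.40763535 -0.3506886   0.31392265] tip by kin [ 0.40763535 -0.3506886   0.14392265]
[ 0.4056 -0.3526  0.138 ] [ 0.3949 -0.3694  0.138 ]
```

```bash
python3 -m creep '[{"dx":-0.06,"dy":0.13,"dz":0.17,"rx":0,"ry":0,"rz":0,"jaw":1},{"dx":0,"dy":0,"dz":0,"rx":0,"ry":0,"rz":0,"jaw":1},{"dx":0.4,"dy":0,"dz":0.145,"rx":0,"ry":0,"rz":0,"jaw":1},{"dx":0.4,"dy":0,"dz":0.145,"rx":0,"ry":0,"rz":0,"jaw":1},{"dx":0.4,"dy":0,"dz":0.145,"rx":0,"ry":0,"rz":0,"jaw":1},{"dx":0.4,"dy":0,"dz":0.145,"rx":0,"ry":0,"rz":0,"jaw":1},{"dx":0,"dy":0,"dz":0,"rx":0,"ry":0,"rz":0,"jaw":1}]'
python3 - <<'E'
from h import *
snap('side','d4');snap('scene','s4')
L=lambda f:np.load('pics/'+f+'.npz')['im']
W=np.zeros((600,800,3),np.uint8)
W[:600,400:]=cv2.resize(L('d4')[240:360,230:310],(400,600),interpolation=2)
W[300:,:400]=cv2.resize(L('s4')[80:185,190:330],(400,300),interpolation=2)
cv2.imwrite('pics/c4.png',W)
E
```

```text
time: 9.12
ee_pos: [0.3938, -0.373, 0.236]
tool_rot: [2.049, 0.926, -1.442]
wrist_force: [-0.7, 0.8, -1.9]
opening: 0.137
grasp_force: 61.6
```

View pics/c4.png

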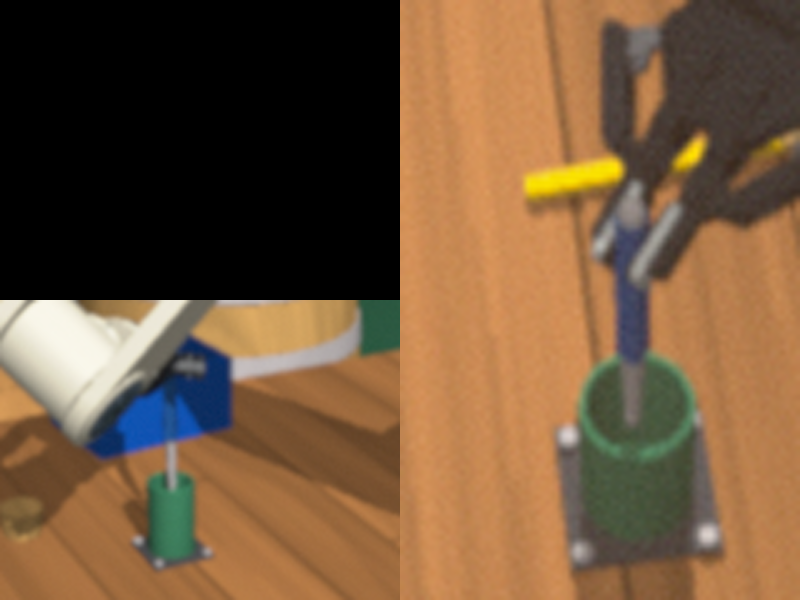

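The tip is inside the mouth, with no contact. I'll lower the rest of the way, release, and back off along the fingers.

```bash
python3 -m creep '[{"dx":0.33,"dy":0,"dz":0.12,"rx":0,"ry":0,"rz":0,"jaw":1},{"dx":0.33,"dy":0,"dz":0.12,"rx":0,"ry":0,"rz":0,"jaw":1},{"dx":0.33,"dy":0,"dz":0.12,"rx":0,"ry":0,"rz":0,"jaw":1},{"dx":0.33,"dy":0,"dz":0.12,"rx":0,"ry":0,"rz":0,"jaw":1},{"dx":0,"dy":0,"dz":0,"rx":0,"ry":0,"rz":0,"jaw":1}]'
python3 -m creep '[{"dx":0,"dy":0,"dz":0,"rx":0,"ry":0,"rz":0,"jaw":0.4},{"dx":0,"dy":0,"dz":0,"rx":0,"ry":0,"rz":0,"jaw":0.2},{"dx":0,"dy":0,"dz":0,"rx":0,"ry":0,"rz":0,"jaw":0},{"dx":0,"dy":0,"dz":0,"rx":0,"ry":0,"rz":0,"jaw":0},{"dx":0,"dy":0,"dz":0,"rx":0,"ry":0,"rz":0,"jaw":0},{"dx":0,"dy":0,"dz":0,"rx":0,"ry":0,"rz":0,"jaw":0},{"dx":0,"dy":0,"dz":0,"rx":0,"ry":0,"rz":0,"jaw":0},{"dx":0,"dy":0,"dz":0,"rx":0,"ry":0,"rz":0,"jaw":0}]'
python3 -m creep '[{"dx":0,"dy":0,"dz":-0.3,"rx":0,"ry":0,"rz":0,"jaw":0},{"dx":0,"dy":0,"dz":-0.5,"rx":0,"ry":0,"rz":0,"jaw":0},{"dx":0,"dy":0,"dz":-0.7,"rx":0,"ry":0,"rz":0,"jaw":0},{"dx":0,"dy":0,"dz":-0.9,"rx":0,"ry":0,"rz":0,"jaw":0},{"dx":-0.6,"dy":0,"dz":-0.6,"rx":0,"ry":0,"rz":0,"jaw":0},{"dx":-0.7,"dy":0,"dz":-0.6,"rx":0,"ry":0,"rz":0,"jaw":0},{"dx":-0.7,"dy":0,"dz":-0.6,"rx":0,"ry":0,"rz":0,"jaw":0},{"dx":-0.7,"dy":0,"dz":-0.6,"rx":0,"ry":0,"rz":0,"jaw":0},{"dx":0,"dy":0,"dz":0,"rx":0,"ry":0,"rz":0,"jaw":0}]'
python3 - <<'E'
from kin import *
M=R.from_rotvec(o['tool_rot']).as_matrix();print(o['joints'].round(2),M.round(3),o['ee_pos'])
snap('side','d5');snap('scene','s5')
L=lambda f:np.load('pics/'+f+'.npz')['im']
W=np.zeros((600,800,3),np.uint8)
W[:600,400:]=cv2.resize(L('d5')[240:360,230:310],(400,600),interpolation=2)
W[300:,:400]=cv2.resize(L('s5')[80:185,190:330],(400,300),interpolation=2)
W[:300,:400]=cv2.resize(L('s5')[240:330,315:435],(400,300),interpolation=2)
cv2.imwrite('pics/c5.png',W)
E
```

```text
time: 9.63
ee_pos: [0.3933, -0.3731, 0.1799]
tool_rot: [2.049, 0.925, -1.442]
wrist_force: [-0.6, 0.8, -2.0]
opening: 0.138
grasp_force: 61.6
time: 10.3
ee_pos: [0.3944, -0.3735, 0.1832]
tool_rot: [2.05, 0.922, -1.438]
wrist_force: [-0.2, -0.3, 1.2]
opening: 0.997
grasp_force: 0.0
time: 11.05
ee_pos: [0.493, -0.2645, 0.3565]
tool_rot: [2.052, 0.918, -1.427]
wrist_force: [0.5, -0.1, -0.3]
opening: 1.003
grasp_force: 0.0
[-0.04  0.57  1.52 -0.88  1.92  0.78] [[ 0.234  0.748 -0.621]
 [ 0.254 -0.663 -0.704]
 [-0.938  0.006 -0.345]] [ 0.49301758 -0.26449012  0.35651495]
```

View pics/c5.png

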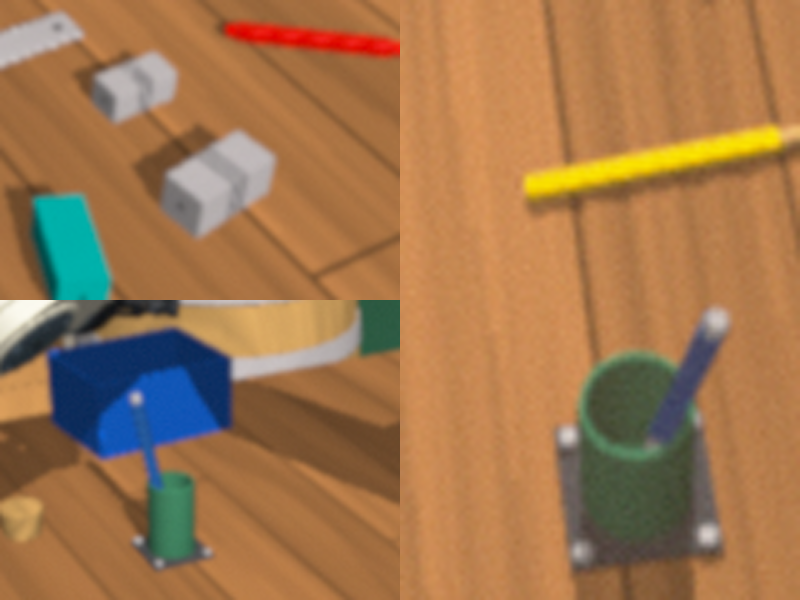

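The punch stands in the pot, leaning on the rim. The dolly's near end (crop (182,207)) shows only a tiny dot, so the bore faces the other way, toward −x. Next I'll measure the dolly's top face.

Run:
```python
from kin import *
c=[pt('scene',315+u/3.333,240+v/3.333,.034) for u,v in((165,180),(240,130),(275,155),(200,203))]
c=np.array(c);print(c,c.mean(0));e=(c[0]-c[1]+c[3]-c[2])/2;w=(c[0]-c[3]+c[1]-c[2])/2
print('len',np.linalg.norm(e),'yaw',np.degrees(np.arctan2(e[1],e[0])),'wid',np.linalg.norm(w),np.degrees(np.arctan2(w[1],w[0])))
M=R.from_rotvec(o['tool_rot']).as_matrix();print('zenith angle tool z',np.degrees(np.arccos(-M[2,2])))
```

```text
[[0.4471 0.3549 0.034 ]
 [0.3691 0.3392 0.034 ]
 [0.3637 0.3703 0.034 ]
 [0.4393 0.3829 0.034 ]] [0.4048   0.361825 0.034   ]
len 0.07809265330362393 yaw 10.439374165663304 wid 0.030278086135025126 -77.40961705446493
zenith angle tool z 69.91079410439902
```

Run:
```python
from kin import *
Rz=lambda a:R.from_euler('z',a,degrees=True).as_matrix();Ry=lambda a:R.from_euler('y',a,degrees=True).as_matrix()
M=R.from_rotvec(o['tool_rot']).as_matrix()
for s in(1,-1):
  az=191 if s>0 else 11
  G=Rz(az)@np.diag([1.,-1,-1])      # tool x along az, z down
  p=np.array([.404,.355,.1]);b=min((ik(p,G,np.array([.7,.4,1.7,0,1.1,x])) for x in(-2,0,2)),key=lambda s:s[1]);print('grasp x az',az,b[0].round(2),'%.0e'%b[1])
  for head in(60,90,120,150):
    F=Rz(head-191)@G@Ry(90*s)
    for pos in([.45,0,.28],[.45,.1,.28]):
      b=min((ik(np.array(pos),F,np.array([-.5,.6,1.7,y,1.6,x])) for x in(-2,0,2) for y in(.8,1.6,2.2)),key=lambda s:s[1]);print(s,head,pos,b[0].round(2),'%.0e'%b[1])
V=M@Ry(70);print(V.round(2),ik(np.array([.493,-.264,.356]),V,o['joints'])[0].round(2), 'x az',np.degrees(np.arctan2(V[1,0],V[0,0])))
```

```text
grasp x az 191 [ 0.72  0.39  1.93  0.    0.83 -1.04] 5e-31
1 60 [0.45, 0, 0.28] [-0.81  0.58  2.25  1.29  1.66 -1.27] 2e-31
1 60 [0.45, 0.1, 0.28] [-0.61  0.56  2.38  1.48  1.59 -1.37] 4e-31
1 90 [0.45, 0, 0.28] [-0.65  0.69  1.91  0.99  1.89 -1.12] 1e-29
1 90 [0.45, 0.1, 0.28] [-0.49  0.64  2.03  1.12  1.79 -1.15] 9e-31
1 120 [0.45, 0, 0.28] [-0.44  0.8   1.62  0.74  2.14 -1.11] 4e-31
1 120 [0.45, 0.1, 0.28] [-0.31  0.76  1.71  0.86  2.04 -1.08] 3e-31
1 150 [0.45, 0, 0.28] [-0.23  0.88  1.42  0.43  2.36 -1.26] 1e-30
1 150 [0.45, 0.1, 0.28] [-0.09  0.86  1.47  0.59  2.29 -1.16] 4e-30
grasp x az 11 [0.72 0.39 1.93 0.   0.83 2.1 ] 4e-26
-1 60 [0.45, 0, 0.28] [-0.81  0.58  2.25  1.29  1.66  1.87] 4e-31
-1 60 [0.45, 0.1, 0.28] [-0.61  0.56  2.38  1.48  1.59  1.77] 9e-27
-1 90 [0.45, 0, 0.28] [-0.65  0.69  1.91  0.99  1.89  2.02] 4e-31
-1 90 [0.45, 0.1, 0.28] [-0.49  0.64  2.03  1.12  1.79  1.99] 2e-30
-1 120 [0.45, 0, 0.28] [-0.44  0.8   1.62  0.74  2.14  2.03] 2e-30
-1 120 [0.45, 0.1, 0.28] [-0.31  0.76  1.71  0.86  2.04  2.06] 3e-31
-1 150 [0.45, 0, 0.28] [-0.23  0.88  1.42  0.43  2.36  1.89] 2e-27
-1 150 [0.45, 0.1, 0.28] [-0.09  0.86  1.47  0.59  2.29  1.98] 3e-30
[[ 0.66  0.75  0.  ]
 [ 0.75 -0.66  0.  ]
 [ 0.    0.   -1.  ]] [-0.49  0.15  1.62  0.    1.37  0.23] x az 48.42021102335292
```

```bash
python3 -m creep '[{"dx":0,"dy":0,"dz":0,"rx":0,"ry":1,"rz":0,"jaw":0},{"dx":0,"dy":0,"dz":0,"rx":0,"ry":1,"rz":0,"jaw":0},{"dx":0,"dy":0,"dz":0,"rx":0,"ry":1,"rz":0,"jaw":0},{"dx":0,"dy":0,"dz":0,"rx":0,"ry":1,"rz":0,"jaw":0},{"dx":0,"dy":0,"dz":0,"rx":0,"ry":1,"rz":0,"jaw":0},{"dx":0,"dy":0,"dz":0,"rx":0,"ry":1,"rz":0,"jaw":0},{"dx":0,"dy":0,"dz":0,"rx":0,"ry":1,"rz":0,"jaw":0}]'
python3 -m creep '[{"dx":0,"dy":0,"dz":0,"rx":0,"ry":1,"rz":0,"jaw":0},{"dx":0,"dy":0,"dz":0,"rx":0,"ry":1,"rz":0,"jaw":0},{"dx":0,"dy":0,"dz":0,"rx":0,"ry":1,"rz":0,"jaw":0},{"dx":0,"dy":0,"dz":0,"rx":0,"ry":1,"rz":0,"jaw":0},{"dx":0,"dy":0,"dz":0,"rx":0,"ry":1,"rz":0,"jaw":0},{"dx":0,"dy":0,"dz":0,"rx":0,"ry":1,"rz":0,"jaw":0},{"dx":0,"dy":0,"dz":0,"rx":0,"ry":1,"rz":0,"jaw":0},{"dx":0,"dy":0,"dz":0,"rx":0,"ry":0,"rz":0,"jaw":0}]'
python3 -m creep '[{"dx":0.64,"dy":0.25,"dz":0,"rx":0,"ry":0,"rz":-0.95,"jaw":0},{"dx":0.64,"dy":0.25,"dz":0,"rx":0,"ry":0,"rz":-0.95,"jaw":0},{"dx":0.64,"dy":0.25,"dz":0,"rx":0,"ry":0,"rz":-0.95,"jaw":0},{"dx":0.64,"dy":0.25,"dz":0,"rx":0,"ry":0,"rz":-0.95,"jaw":0},{"dx":0.64,"dy":0.25,"dz":0,"rx":0,"ry":0,"rz":-0.95,"jaw":0},{"dx":0.64,"dy":0.25,"dz":0,"rx":0,"ry":0,"rz":-0.95,"jaw":0},{"dx":0.64,"dy":0.25,"dz":0,"rx":0,"ry":0,"rz":-0.95,"jaw":0},{"dx":0.64,"dy":0.25,"dz":0,"rx":0,"ry":0,"rz":-0.95,"jaw":0},{"dx":0.64,"dy":0.25,"dz":0,"rx":0,"ry":0,"rz":-0.95,"jaw":0},{"dx":0.64,"dy":0.25,"dz":0,"rx":0,"ry":0,"rz":-0.95,"jaw":0}]'
python3 -m creep '[{"dx":0.64,"dy":0.25,"dz":0,"rx":0,"ry":0,"rz":-0.95,"jaw":0},{"dx":0.64,"dy":0.25,"dz":0,"rx":0,"ry":0,"rz":-0.95,"jaw":0},{"dx":0.64,"dy":0.25,"dz":0,"rx":0,"ry":0,"rz":-0.95,"jaw":0},{"dx":0.64,"dy":0.25,"dz":0,"rx":0,"ry":0,"rz":-0.95,"jaw":0},{"dx":0.64,"dy":0.25,"dz":0,"rx":0,"ry":0,"rz":-0.95,"jaw":0},{"dx":0.64,"dy":0.25,"dz":0,"rx":0,"ry":0,"rz":-0.95,"jaw":0},{"dx":0.64,"dy":0.25,"dz":0,"rx":0,"ry":0,"rz":-0.95,"jaw":0},{"dx":0.64,"dy":0.25,"dz":0,"rx":0,"ry":0,"rz":-0.95,"jaw":0},{"dx":0.64,"dy":0.25,"dz":0,"rx":0,"ry":0,"rz":-0.95,"jaw":0},{"dx":0.64,"dy":0.25,"dz":0,"rx":0,"ry":0,"rz":-0.95,"jaw":0}]'
python3 - <<'E'
from kin import *
M=R.from_rotvec(o['tool_rot']).as_matrix();print(o['joints'].round(2),M.round(3),o['ee_pos'])
E
```

```text
time: 11.73
ee_pos: [0.4898, -0.2658, 0.3489]
tool_rot: [2.541, 1.143, -0.8]
wrist_force: [-0.0, -0.4, 0.7]
opening: 1.002
grasp_force: 0.0
time: 12.4
ee_pos: [0.4884, -0.2673, 0.3492]
tool_rot: [-2.864, -1.281, -0.002]
wrist_force: [-0.6, -1.2, -1.0]
opening: 1.001
grasp_force: 0.0
time: 13.23
ee_pos: [0.6676, -0.0649, 0.3478]
tool_rot: [-2.098, -2.333, 0.007]
wrist_force: [0.7, -0.2, 0.2]
opening: 1.0
grasp_force: 0.0
time: 14.07
ee_pos: [0.6388, 0.2008, 0.348]
tool_rot: [-0.98, -2.981, 0.005]
wrist_force: [1.0, 1.2, 0.5]
opening: 1.002
grasp_force: 0.0
[ 0.3   0.35  1.39 -0.    1.41 -0.63] [[-0.805  0.594 -0.005]
 [ 0.594  0.805 -0.002]
 [ 0.003 -0.005 -1.   ]] [0.63884743 0.20081815 0.34795991]
```

```bash
python3 -m creep '[{"dx":0.64,"dy":0.25,"dz":0.3,"rx":0,"ry":0,"rz":-0.95,"jaw":0},{"dx":0.64,"dy":0.25,"dz":0.4,"rx":0,"ry":0,"rz":-0.95,"jaw":0},{"dx":0.64,"dy":0.25,"dz":0.4,"rx":0,"ry":0,"rz":-0.95,"jaw":0},{"dx":0.64,"dy":0.25,"dz":0.4,"rx":0,"ry":0,"rz":-0.95,"jaw":0},{"dx":0.64,"dy":0.25,"dz":0.4,"rx":0,"ry":0,"rz":-0.95,"jaw":0},{"dx":0.64,"dy":0.25,"dz":0.4,"rx":0,"ry":0,"rz":-0.95,"jaw":0},{"dx":0.64,"dy":0.25,"dz":0.4,"rx":0,"ry":0,"rz":-0.95,"jaw":0},{"dx":0.64,"dy":0.25,"dz":0.4,"rx":0,"ry":0,"rz":-0.95,"jaw":0},{"dx":0.64,"dy":0.25,"dz":0.4,"rx":0,"ry":0,"rz":-0.95,"jaw":0},{"dx":0.64,"dy":0.25,"dz":0.3,"rx":0,"ry":0,"rz":-0.95,"jaw":0}]'
python3 -m creep '[{"dx":0,"dy":0,"dz":0,"rx":0,"ry":0,"rz":0,"jaw":0},{"dx":0,"dy":0,"dz":0,"rx":0,"ry":0,"rz":0,"jaw":0}]'
python3 - <<'E'
from kin import *
M=R.from_rotvec(o['tool_rot']).as_matrix();print(o['joints'].round(2),M.round(3),o['ee_pos'])
snap('wrist','w6',s=1.42)
E
```

```text
time: 14.9
ee_pos: [0.4226, 0.3585, 0.1958]
tool_rot: [0.304, -3.122, 0.004]
wrist_force: [-0.5, 1.2, -0.5]
opening: 1.003
grasp_force: 0.0
time: 15.07
ee_pos: [0.423, 0.3583, 0.1967]
tool_rot: [0.3, -3.123, 0.004]
wrist_force: [1.4, 0.1, 1.8]
opening: 1.0
grasp_force: 0.0
[ 0.7   0.28  1.82  0.    1.05 -1.06] [[-0.982 -0.19  -0.004]
 [-0.19   0.982 -0.003]
 [ 0.005 -0.002 -1.   ]] [0.42298024 0.35831973 0.19674549]
```

View pics/w6.png

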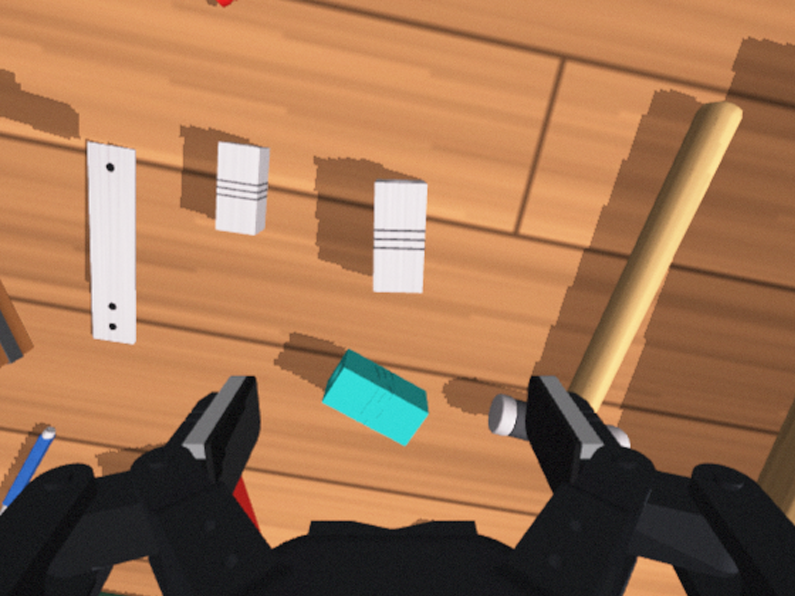

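The wrist view shows the dolly aligned with the tool: top-face corners at (374,182), (427,182), (423,292) and (374,292), with the three grooves across. Nothing is within the finger span. I'll compute the offset.

Run:
```python
from kin import *
s=1.42;c=np.array([pt('wrist',u/s,v/s,.034,'w6') for u,v in((374,182),(427,182),(423,292),(374,292))])
print(c,c.mean(0),np.linalg.norm(c[0]-c[3]),np.linalg.norm(c[0]-c[1]));e=c[3]-c[0]+c[2]-c[1];print(np.degrees(np.arctan2(e[1],e[0])))
M=R.from_rotvec(o['tool_rot']).as_matrix();t=c.mean(0);t[2]=.0035
print((M.T@(t-o['ee_pos'])/.04).round(2))
```

```text
[[0.3704 0.337  0.034 ]
 [0.3639 0.3706 0.034 ]
 [0.4373 0.3835 0.034 ]
 [0.4437 0.3501 0.034 ]] [0.403825 0.3603   0.034   ] 0.0744613993959286 0.034222945519051945
10.050307248570249
[0.49 0.14 4.86]
```

```bash
python3 -m creep '[{"dx":0.49,"dy":0.14,"dz":0.5,"rx":0,"ry":0,"rz":0.2,"jaw":0},{"dx":0,"dy":0,"dz":0.9,"rx":0,"ry":0,"rz":0,"jaw":0},{"dx":0,"dy":0,"dz":0.9,"rx":0,"ry":0,"rz":0,"jaw":0},{"dx":0,"dy":0,"dz":0.9,"rx":0,"ry":0,"rz":0,"jaw":0},{"dx":0,"dy":0,"dz":0.8,"rx":0,"ry":0,"rz":0,"jaw":0},{"dx":0,"dy":0,"dz":0.5,"rx":0,"ry":0,"rz":0,"jaw":0},{"dx":0,"dy":0,"dz":0.24,"rx":0,"ry":0,"rz":0,"jaw":0},{"dx":0,"dy":0,"dz":0,"rx":0,"ry":0,"rz":0,"jaw":0}]'
python3 -m creep '[{"dx":0,"dy":0,"dz":0,"rx":0,"ry":0,"rz":0,"jaw":1},{"dx":0,"dy":0,"dz":0,"rx":0,"ry":0,"rz":0,"jaw":1},{"dx":0,"dy":0,"dz":0,"rx":0,"ry":0,"rz":0,"jaw":1},{"dx":0,"dy":0,"dz":0,"rx":0,"ry":0,"rz":0,"jaw":1},{"dx":0,"dy":0,"dz":0,"rx":0,"ry":0,"rz":0,"jaw":1},{"dx":0,"dy":0,"dz":0,"rx":0,"ry":0,"rz":0,"jaw":1},{"dx":0,"dy":0,"dz":0,"rx":0,"ry":0,"rz":0,"jaw":1},{"dx":0,"dy":0,"dz":0,"rx":0,"ry":0,"rz":0,"jaw":1}]'
python3 -m creep '[{"dx":0,"dy":0,"dz":-0.3,"rx":0,"ry":0,"rz":0,"jaw":1},{"dx":0,"dy":0,"dz":-0.5,"rx":0,"ry":0,"rz":0,"jaw":1},{"dx":0,"dy":0,"dz":-0.8,"rx":0,"ry":0,"rz":0,"jaw":1},{"dx":0,"dy":0,"dz":-0.9,"rx":0,"ry":0,"rz":0,"jaw":1},{"dx":0,"dy":0,"dz":-0.9,"rx":0,"ry":0,"rz":0,"jaw":1},{"dx":0,"dy":0,"dz":-0.9,"rx":0,"ry":0,"rz":0,"jaw":1},{"dx":0,"dy":0,"dz":-0.9,"rx":0,"ry":0,"rz":0,"jaw":1},{"dx":0,"dy":0,"dz":-0.9,"rx":0,"ry":0,"rz":0,"jaw":1}]'
```

```text
time: 15.78
ee_pos: [0.4044, 0.3594, 0.007]
tool_rot: [0.267, -3.126, 0.003]
wrist_force: [0.9, 0.1, 0.8]
opening: 1.0
grasp_force: 0.0
time: 16.45
ee_pos: [0.4052, 0.3607, 0.0104]
tool_rot: [0.27, -3.13, -0.002]
wrist_force: [0.2, -2.5, 9.1]
opening: 0.386
grasp_force: 60.5
time: 17.12
ee_pos: [0.404, 0.3595, 0.2553]
tool_rot: [0.27, -3.128, -0.001]
wrist_force: [0.8, -0.1, -5.4]
opening: 0.381
grasp_force: 61.3
```

The dolly is held at 61 N, with its 5–6 N weight showing at the wrist. I'll carry it to the middle of the bench and tilt the bored end up.

```bash
python3 -m creep '[{"dx":-0.33,"dy":-0.5,"dz":-0.1,"rx":0,"ry":0,"rz":1,"jaw":1},{"dx":-0.33,"dy":-0.5,"dz":-0.1,"rx":0,"ry":0,"rz":1,"jaw":1},{"dx":-0.33,"dy":-0.5,"dz":-0.1,"rx":0,"ry":0,"rz":1,"jaw":1},{"dx":-0.33,"dy":-0.5,"dz":-0.1,"rx":0,"ry":0,"rz":1,"jaw":1},{"dx":-0.33,"dy":-0.5,"dz":-0.1,"rx":0,"ry":0,"rz":1,"jaw":1},{"dx":-0.33,"dy":-0.5,"dz":-0.1,"rx":0,"ry":0,"rz":1,"jaw":1},{"dx":-0.33,"dy":-0.5,"dz":-0.1,"rx":0,"ry":0,"rz":1,"jaw":1}]'
python3 -m creep '[{"dx":-0.33,"dy":-0.5,"dz":-0.1,"rx":0,"ry":0,"rz":1,"jaw":1},{"dx":-0.33,"dy":-0.5,"dz":-0.1,"rx":0,"ry":0,"rz":1,"jaw":1},{"dx":-0.33,"dy":-0.5,"dz":-0.1,"rx":0,"ry":0,"rz":1,"jaw":1},{"dx":-0.33,"dy":-0.5,"dz":-0.1,"rx":0,"ry":0,"rz":1,"jaw":1},{"dx":-0.33,"dy":-0.5,"dz":-0.1,"rx":0,"ry":0,"rz":1,"jaw":1},{"dx":-0.33,"dy":-0.5,"dz":-0.1,"rx":0,"ry":0,"rz":1,"jaw":1},{"dx":-0.33,"dy":-0.5,"dz":-0.1,"rx":0,"ry":0,"rz":1,"jaw":1}]'
python3 -m creep '[{"dx":0,"dy":0,"dz":0,"rx":0,"ry":0.8,"rz":0,"jaw":1},{"dx":0,"dy":0,"dz":0,"rx":0,"ry":0.8,"rz":0,"jaw":1},{"dx":0,"dy":0,"dz":0,"rx":0,"ry":0.8,"rz":0,"jaw":1},{"dx":0,"dy":0,"dz":0,"rx":0,"ry":0.8,"rz":0,"jaw":1},{"dx":0,"dy":0,"dz":0,"rx":0,"ry":0.8,"rz":0,"jaw":1},{"dx":0,"dy":0,"dz":0,"rx":0,"ry":0.8,"rz":0,"jaw":1},{"dx":0,"dy":0,"dz":0,"rx":0,"ry":0.8,"rz":0,"jaw":1},{"dx":0,"dy":0,"dz":0,"rx":0,"ry":0.8,"rz":0,"jaw":1},{"dx":0,"dy":0,"dz":0,"rx":0,"ry":0.8,"rz":0,"jaw":1}]'
python3 -m creep '[{"dx":0,"dy":0,"dz":0,"rx":0,"ry":0.9,"rz":0,"jaw":1},{"dx":0,"dy":0,"dz":0,"rx":0,"ry":0.9,"rz":0,"jaw":1},{"dx":0,"dy":0,"dz":0,"rx":0,"ry":0.9,"rz":0,"jaw":1},{"dx":0,"dy":0,"dz":0,"rx":0,"ry":0.9,"rz":0,"jaw":1},{"dx":0,"dy":0,"dz":0,"rx":0,"ry":0.9,"rz":0,"jaw":1},{"dx":0,"dy":0,"dz":0,"rx":0,"ry":0.9,"rz":0,"jaw":1},{"dx":0,"dy":0,"dz":0,"rx":0,"ry":0.9,"rz":0,"jaw":1},{"dx":0,"dy":0,"dz":0,"rx":0,"ry":0.9,"rz":0,"jaw":1},{"dx":0,"dy":0,"dz":0,"rx":0,"ry":0.9,"rz":0,"jaw":1}]'
python3 - <<'E'
from kin import *
M=R.from_rotvec(o['tool_rot']).as_matrix();print(o['joints'].round(2),M.round(3),o['ee_pos'])
E
```

```text
time: 17.7
ee_pos: [0.483, 0.2134, 0.2813]
tool_rot: [-0.69, -3.063, 0.0]
wrist_force: [0.5, -0.1, -4.8]
opening: 0.385
grasp_force: 61.4
time: 18.28
ee_pos: [0.4629, 0.0494, 0.3092]
tool_rot: [-1.579, -2.713, 0.001]
wrist_force: [0.1, -0.1, -4.9]
opening: 0.385
grasp_force: 61.4
time: 19.03
ee_pos: [0.4638, 0.0503, 0.3094]
tool_rot: [-1.284, -2.218, -0.419]
wrist_force: [0.1, -0.3, -5.0]
opening: 0.386
grasp_force: 61.6
time: 19.78
ee_pos: [0.4642, 0.0502, 0.3089]
tool_rot: [-0.936, -1.616, -0.739]
wrist_force: [-1.5, -0.9, -5.5]
opening: 0.385
grasp_force: 62.0
[-0.36  0.63  1.64  0.75  2.01 -1.01] [[-0.115  0.867 -0.484]
 [ 0.201  0.498  0.844]
 [ 0.973 -0.001 -0.231]] [0.46422668 0.0501729  0.30892216]
```

```bash
python3 -m creep '[{"dx":0,"dy":0,"dz":0,"rx":0,"ry":0.9,"rz":0,"jaw":1},{"dx":0,"dy":0,"dz":0,"rx":0,"ry":0.9,"rz":0,"jaw":1},{"dx":0,"dy":0,"dz":0,"rx":0,"ry":0.9,"rz":0,"jaw":1},{"dx":0,"dy":0,"dz":0,"rx":0,"ry":0,"rz":0,"jaw":1},{"dx":0,"dy":0,"dz":0,"rx":0,"ry":0,"rz":0,"jaw":1}]'
python3 - <<'E'
from kin import *
M=R.from_rotvec(o['tool_rot']).as_matrix();print(o['joints'].round(2),M.round(3),o['ee_pos'])
def px(n,X):
    m=r.camera_model(n);c=np.array(m['camera_from_world'])@np.r_[X,1];f=210/np.tan(np.radians(m['vertical_fov'])/2);return int(m['cx']+f*c[0]/c[2]),int(m['cy']+f*c[1]/c[2])
snap('wrist','w7');snap('side','d7');snap('scene','s7')
L=lambda f:np.load('pics/'+f+'.npz')['im']
W=np.zeros((600,800,3),np.uint8)
W[:300,:400]=cv2.resize(L('w7'),(400,300),interpolation=3)
for f,n,a,b in(('d7','side',0,400),('s7','scene',300,0)):
    u,v=px(n,o['ee_pos']);u0=max(0,u-40);v0=max(0,v-30);print(n,u0,v0);W[a:a+300,b:b+400]=cv2.resize(L(f)[v0:v0+60,u0:u0+80],(400,300),interpolation=2)
W[300:,400:]=cv2.resize(L('d7'),(400,300),interpolation=3)
cv2.imwrite('pics/c7.png',W)
E
```

```text
time: 20.2
ee_pos: [0.464, 0.0506, 0.3079]
tool_rot: [-0.819, -1.411, -0.815]
wrist_force: [-0.1, -1.0, -5.3]
opening: 0.386
grasp_force: 62.2
[-0.37  0.75  1.64  0.83  2.13 -1.04] [[ 0.002  0.867 -0.498]
 [ 0.002  0.498  0.867]
 [ 1.    -0.003 -0.   ]] [0.46398969 0.05058434 0.30791502]
side 238 108
scene 255 103
```

View pics/c7.png

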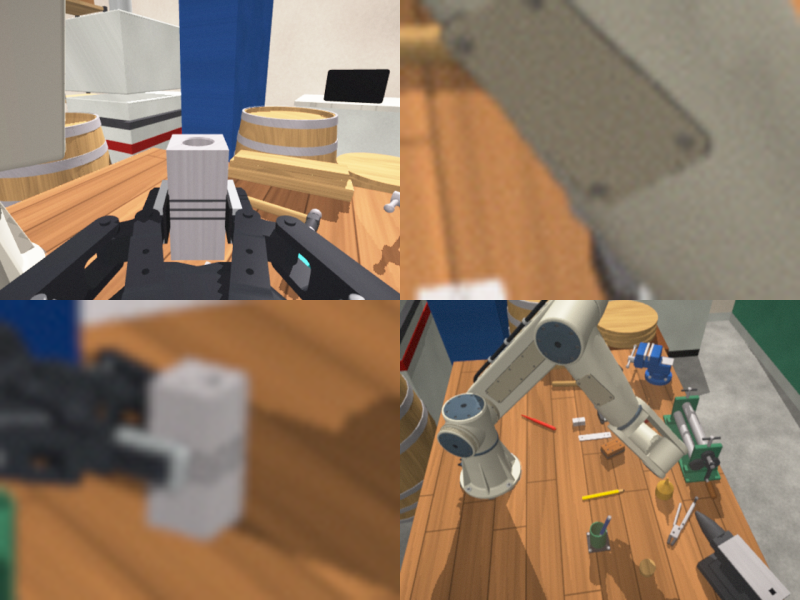

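The wrist view shows the wide round hole on the top face at (202,141) and the bar upright in the pads, and the scene crop agrees. The punch still stands in the pot and the bystanders look undisturbed. I'll hand in.

```bash
python3 -m creep '[{"dx":0,"dy":0,"dz":0,"rx":0,"ry":0,"rz":0,"jaw":1},{"dx":0,"dy":0,"dz":0,"rx":0,"ry":0,"rz":0,"jaw":1},{"dx":0,"dy":0,"dz":0,"rx":0,"ry":0,"rz":0,"jaw":1},{"dx":0,"dy":0,"dz":0,"rx":0,"ry":0,"rz":0,"jaw":1},{"dx":0,"dy":0,"dz":0,"rx":0,"ry":0,"rz":0,"jaw":1},{"dx":0,"dy":0,"dz":0,"rx":0,"ry":0,"rz":0,"jaw":1}]' && python3 -c "
from workcell import r
print(r.finish_job())"
```

```text
time: 20.85
ee_pos: [0.464, 0.0506, 0.3087]
tool_rot: [-0.818, -1.41, -0.817]
wrist_force: [-0.9, 0.5, -5.6]
opening: 0.382
grasp_force: 62.2
the job is handed in; nothing more can be done
None
```

The blue punch stands point-down in the green pot, released, and I handed the job in at about 21 s with the gripper holding the steel dolly bored end straight up, about 31 cm over the middle of the bench; no verdict was returned.

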